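# Set the shelf-light preset with the tuning tool

## Robot

A 6-joint arm with a two-finger parallel gripper is mounted at the origin on the work surface. World frame = base frame: x ahead of the robot, y to its left, z up, the work surface at z = 0. Lengths are in m, angles in degrees, forces in N, time in s.
With the tool pointing down it reaches from about 0.375 to 0.9 m from the base axis. Payload 3.1 kg.
Tool frame: the origin (TCP) lies on the centre line of the jaws, within the pads' length; the fingertips stand 8 mm ahead of it and the grasp point (between the pads) lies 11 mm behind it (bot.tip_extent is the distance from the TCP to the fingertips, in m); z points along the fingers, y is the line along which they close (so a half turn about z gives the same grasp; the last joint's range is limited). The gripper opens to 87 mm and grips with 3 to 60 N. Pads are 19 mm wide; open, the fingers measure 117 mm over their backs; the gripper's body (75 mm by 190 mm) begins 51 mm behind the grasp point.
Start: joints at [59.616, 30.224, 82.088, -0, 67.689, -10.227], TCP at [0.215, 0.587, 0.231] pointing down, gripper open.
Joint ranges: [-176.69, 176.69], [-43.24, 126.21], [12.49, 139.97], [-82, 262], [0, 151.66], [-163.58, 163.58]. Speed limits (degrees/s): [159.86, 159.86, 180, 180, 180, 180].

## Interface

Orientations are given as a 3x3 rotation matrix whose columns are the frame's x, y, z axes.
In Python, from rig import bot, vision, workorder gives the robot as it stands.
- The arm moves only by the shell command python3 -m handwheel 'ROWS'. ROWS is JSON, a list of rows, each an object with "delta_rot": the turn, a rotation vector about the tool's x, y, z in rad, a list of three; "xyz": the shift along the tool's x, y, z in mm, a list of three; "hand": the closure, from -1 (fully open) to 1 (shut). A call has exactly 5 rows; each row is the pose to reach, as a shift and turn from the pose commanded when the call began, along the tool's axes at that moment; what a row does not reach only later rows make up. A row lasts 1/8 s, in which the tool goes at most 62.5 mm and 10.7 degrees, less where a joint would pass 70% of its speed; a pose out of reach is approached as far as the arm can. A call with a gripper value outside its range is refused whole. The fingers move at their own pace and stop on an object; the grip force is fixed at half the most. Time passes only in rows, so rows that repeat a pose let the fingers close, or fill a call up. It gives the time, the measured TCP pose, the force, the opening and the grip force at its end, in the units of the state.
- bot.read_state(): the state, without advancing time (a new reading comes with each control period).
- vision.capture(name): name is "scene" or "top" or "wrist"; returns the picture (480x640x3 uint8, red, green, blue); there is no depth.
- vision.camera_model(name): a dict with "camera_matrix" (3x3 intrinsics, pixels), "camera_from_world" (4x4, takes a point from world to camera coordinates). Camera axes: x right, y up, looking along -z (the intrinsics and any distortion apply to the point x, -y, -z); pixel columns grow to the right and rows downward; lengths in m; the calibration is good to about 2 mm. A picture is of the moment at which its call begins: read the wrist's pose just before it. camera_model takes no time and is no camera call; for the wrist camera it gives the pose at the moment of the call.
- workorder.hand_in(): hands the job in; it is judged then, once.
The state is a dict: "time_s": time; "joint_positions": joint angles; "qvel": joint speeds; "tau": joint torques, N m; "position": TCP position; "tcp_rot": TCP orientation; "force": force on the tool from outside, world axes, zero at the start; "moment": the same for the moment, N m; "opening": opening from 0.0 (shut) to 1.0 (fully open); "grasp_force": force on a finger pad.
Only numpy, scipy, OpenCV 4.12 (cv2) and the standard library are available. Lean on these libraries where they do the work, as an engineer would, in place of code of your own. Each camera call takes 0.05 s, during which the arm holds its last target. There are 200 camera calls.

## Task

Take the green-handled tuning tool from its wooden stand and use it to turn the recessed white slotted screw in the orange-collared dimmer box clockwise until its slot lines up with the two red ticks, pressing only lightly. Then stand the tool back in the hole of its stand, fully home, and let go. Leave the blue-collared box untouched, do not touch the orange one with the gripper, and do not disturb the models lying about.

Things in the scene. Friction and masses are not known exactly. Their poses are not given: they have to be found in the camera images.
- amber_mouth (a point): Orange-collared dimmer box, grey, 100 x 100 x 60 mm, fixed; this point is the centre of the mouth of the round well in its top face, 60 mm above the table. x runs along the line through the two red ticks, z up. The well is 22.5 mm across and 34 mm deep, with a 2 mm chamfer at the mouth. A white slotted screw sits inside
- amber: the orange-collared box; origin under its centre, axes as its mouth. Its screw (21 mm across; black slot right across, 4 mm wide, 3 deep) has its face 3 to 19 mm below the mouth, unmeasured, differs: find it by feel. It floats on a spring: yields to 1.5 N plus 5 N per mm, 4 mm at most, and rises again. Over 14 N between tool and box, press and side forces together, damages it; 3 to 5 N of press is enough
- amber_preset (a joint): orange box's screw: angle of its slot from the line of the red ticks (box x), counter-clockwise seen from above, rad; 0 = in line with the ticks. Starts between 0.7 and 1.3, to be turned clockwise to 0; stops at -0.5 and 1.6. Turning takes about 0.025 N m; it stays where it is left. Play: about 0.08 rad either way between blade and slot
- blue_mouth (a point): Blue-collared dimmer box, grey, 100 x 100 x 60 mm, fixed; this point is the centre of the mouth of the round well in its top face, 60 mm above the table. x runs along the line through the two red ticks, z up. The well is 22.5 mm across and 34 mm deep, with a 2 mm chamfer at the mouth. A white slotted screw sits inside
- blue: the blue-collared box, built like the orange one, origin under its centre; to be left alone
- stand_mouth (a point): light wooden tool stand, 64 x 64 x 60 mm block, fixed; this point is the centre of the mouth of its round hole, on its top face 60 mm above the table; the hole is 23 mm across, goes right through, with a 2 mm chamfer
- tuner_center (a point): plastic tuning tool, 120 mm long, about 60 g, standing loose and upright in the stand; this point is on its axis half-way up, 60 mm above the blade's end. z points from blade to handle end, x along the blade's width and square to two faces of the handle. Green square handle 22 x 22 mm, from 49 to 120 mm above the blade's end; a white stripe on its end shows the blade's direction (x)
- tuner_tip (a point): middle of the tuning tool's blade end, axes as tuner_center. Upwards from here: flat blade 15 mm wide (x), 2.8 mm thick (y), for 7 mm; round white sleeve 20 mm across up to 45 mm; black flange 32 mm across, 45 to 49 mm, which rests on the stand's top when the tool is home (this point is then 15 mm above the table)
- tube_model: bystander: model of four grey tubes, 80 x 80 x 45 mm, origin under its centre, loose
- stick_model: bystander: crossed wooden stick model, 75 x 75 x 48 mm, origin under its centre, loose
- twist_model: bystander: twisted red and white stack, about 65 x 65 x 60 mm, origin under its centre, loose
Things that resemble listed ones, but are neither listed nor needed, are in the scene too. What is shaped like the amber but pink or purple is not meant. There is more than one size of the part that bears tuner_center; the job needs the smaller.

How it is judged (in metres and radians):
On the way, in this order (a step that is already met when the one before it is completed fails the run):
1. the tool is lifted clear of its stand (height (world z) of tuner_tip above 0.065 m), for 0.1 s.
2. the screw's slot is in line with the ticks (within 0.14 rad) while the blade is in the orange box's well (value of joint amber_preset between -0.14 and 0.14 rad and horizontal distance between tuner_tip and amber_mouth below 0.006 m and height (world z) of tuner_tip below 0.057 m), for 0.1 s.
At the end, for the whole second after the job is handed in: the orange box's slot is within 0.14 rad of the line of the red ticks, and the tool stands upright in the hole of its stand, flange down within 4 mm of the top, released and at rest (value of joint amber_preset between -0.14 and 0.14 rad and horizontal distance between tuner_tip and stand_mouth below 0.006 m and height (world z) of tuner_tip below 0.019 m and angle between tuner_center's own z axis and vertical below 0.15 rad and contact force between tuner and the fingers below 0.05 N and linear speed of tuner below 0.02 m/s); the robot touches nothing.
It fails at once if the tool presses on the orange box or its screw with more than 14 N in all (contact force between tuner and amber above 14 N).
It fails at once if the tool touches the blue box (contact force between tuner and blue above 1 N).
It fails at once if the gripper touches the blue box (contact force between any of the fingers, the arm and blue above 1 N).
It fails at once if the gripper touches the orange box (contact force between any of the fingers, the arm and amber above 1 N).
It fails at once if a bystander model is moved more than 15 mm (distance of any of tube_model, stick_model, twist_model from where it was at the start of the episode above 0.015 m).
It also fails if it takes over 58 s, if anything falls off the work surface, if the arm or the gripper's body presses on something with over 40 N, if the wrist force passes 120 N, or if a joint passes its speed limit or range.

## Working session

There is one attempt and no reset: what is moved stays moved. The work goes in short steps, Python scripts to look and compute and a shell command to move; the robot and the scene stay as the last step left them, time stands still between calls to the robot, and variables do not carry over. Pictures are saved under pics/ and viewed, at most 12 in all, crops included, and the job is handed in when it is done.

```bash
mkdir -p pics; ls
python3 - <<'E'
from rig import bot,vision
import cv2,numpy as np
for n in("scene","top"):
    im=vision.capture(n); cv2.imwrite(f"pics/{n}0.png",im[:,:,::-1])
    m=vision.camera_model(n); print(n,np.round(m["camera_matrix"],1).tolist(),np.round(m["camera_from_world"],3).tolist(),[k for k in m])
s=bot.read_state();print(s)
E
```

```text
pics
scene [[490.6, 0.0, 313.3], [0.0, 490.6, 241.6], [0.0, 0.0, 1.0]] [[0.317, 0.948, -0.019, -0.087], [-0.728, 0.257, 0.636, 0.367], [0.608, -0.188, 0.772, -1.225], [0.0, 0.0, 0.0, 1.0]] ['camera_matrix', 'camera_from_world']
top [[458.8, 0.0, 320.6], [0.0, 458.8, 242.1], [0.0, 0.0, 1.0]] [[-0.01, -1.0, 0.001, -0.079], [0.985, -0.01, 0.175, -0.558], [-0.175, 0.003, 0.985, -0.701], [0.0, 0.0, 0.0, 1.0]] ['camera_matrix', 'camera_from_world']
{'time_s': 0.1, 'joint_positions': array([ 5.96161546e+01,  3.02748156e+01,  8.21495672e+01, -7.65735963e-04,
        6.76894955e+01, -1.02278582e+01]), 'qvel': array([-0.04159071, -0.1174503 , -0.16812494,  0.00409414,  0.09219535,
       -0.01405645]), 'tau': array([ 1.41068494e-04, -4.40986991e+01, -1.77151108e+01,  6.35412242e-02,
        5.33752958e-02, -5.24390839e-05]), 'position': array([0.21500804, 0.58616034, 0.22965396]), 'tcp_rot': array([[-9.38759576e-01,  3.44571428e-01, -9.94617905e-04],
       [ 3.44572695e-01,  9.38758061e-01, -1.72082603e-03],
       [ 3.40758094e-04, -1.95816008e-03, -9.99998025e-01]]), 'force': array([-0.42775823, -0.35725107, -0.81346797]), 'moment': array([-0.03084056, -0.02698631, -0.01419809]), 'grasp_force': 0.0, 'opening': 0.9995637605904698}
```

View pics/top0.png

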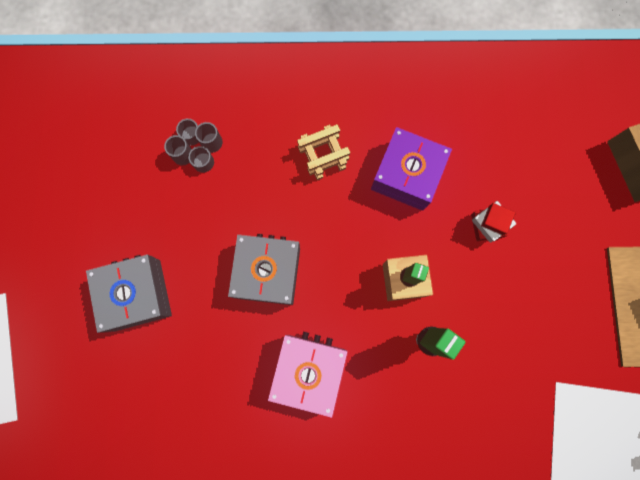

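View pics/scene0.png

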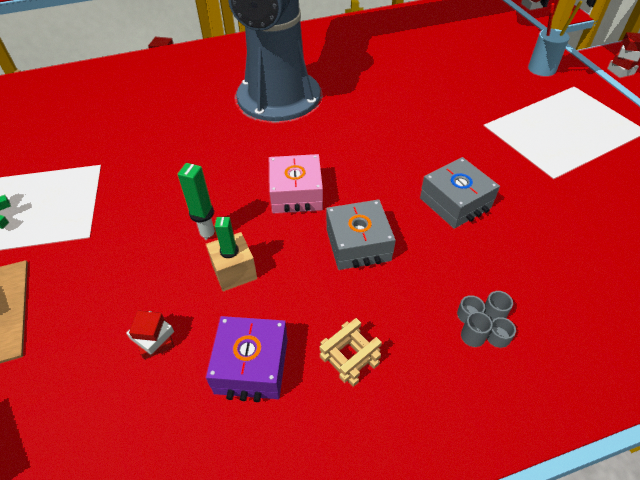

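The top view shows two green tools: the one at (418,272), standing in the wooden stand, is the smaller, and the one at (447,343) is larger and free-standing. There are three orange-collared boxes: grey (264,268), pink (308,375) and purple (413,163). The grey one fits the description, and the tool in the stand is the one I need. I'll measure these and confirm with a crop.

```bash
cat > h.py <<'E'
import numpy as np,cv2
from rig import bot,vision
def look(n,f=None):
    m=vision.camera_model(n); im=vision.capture(n)
    if f: cv2.imwrite("pics/"+f,im[:,:,::-1])
    return im,m
def ray(m,uv,z):
    T=m["camera_from_world"];R=T[:3,:3];c=-R.T@T[:3,3];K=m["camera_matrix"]
    p=np.linalg.solve(K,[uv[0],uv[1],1.]);d=R.T@np.array([p[0],-p[1],-p[2]])
    return c+d*(z-c[2])/d[2]
def proj(m,P):
    q=m["camera_from_world"]@np.r_[P,1.];q=m["camera_matrix"]@np.array([q[0],-q[1],-q[2]]);return q[:2]/q[2]
def hsv(im): return cv2.cvtColor(im,cv2.COLOR_RGB2HSV)
def mask(im,lo,hi,box):
    m=cv2.inRange(hsv(im),lo,hi);k=np.zeros_like(m);x0,y0,x1,y1=box;k[y0:y1,x0:x1]=m[y0:y1,x0:x1];return k
def cen(k): 
    y,x=np.nonzero(k);return np.array([x.mean(),y.mean()]),len(x)
def ell(k):
    c=max(cv2.findContours(k,cv2.RETR_EXTERNAL,cv2.CHAIN_APPROX_NONE)[0],key=len);return cv2.fitEllipse(c)
E
python3 - <<'E'
from h import *
im,m=look("top")
k=mask(im,(8,120,100),(22,255,255),(240,245,290,292)); e=ell(k);print(e,"amber",ray(m,e[0],.06))
k=mask(im,(8,50,120),(28,170,255),(375,245,440,305)); r=cv2.minAreaRect(np.argwhere(k)[:,::-1].astype(np.float32));print("stand",r,ray(m,r[0],.06))
k=mask(im,(50,100,110),(80,255,255),(400,255,435,290)); r=cv2.minAreaRect(np.argwhere(k)[:,::-1].astype(np.float32));print("handle",r,ray(m,r[0],.135))
ims,ms=look("scene")
k=mask(ims,(8,120,100),(22,255,255),(335,205,385,245)); e=ell(k);print(e,"amber scene",ray(ms,e[0],.06))
a=cv2.resize(im[235:305,220:300],None,fx=5,fy=5);b=cv2.resize(im[235:305,370:450],None,fx=5,fy=5)
cv2.imwrite("pics/crop1.png",np.hstack([a,b])[:,:,::-1])
E
```

```text
((263.4067077636719, 268.31011962890625), (24.64743995666504, 25.31307601928711), 54.040733337402344) amber [0.5134194  0.00698046 0.06      ]
stand ((409.5400695800781, 276.780029296875), (42.14356231689453, 40.72935104370117), 81.8698959350586) [ 0.49754886 -0.22552611  0.06      ]
handle ((419.4000244140625, 271.3000183105469), (14.230247497558594, 14.23024845123291), 18.434947967529297) [ 0.49786661 -0.22524649  0.135     ]
((359.4860534667969, 222.8634490966797), (16.841014862060547, 22.68603515625), 95.65127563476562) amber scene [0.51351828 0.00698325 0.06      ]
```

View pics/crop1.png

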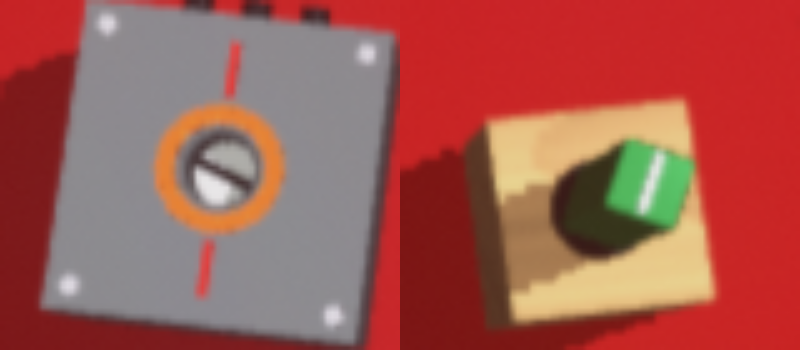

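The crop confirms both. On the left is the grey orange-collared box, with its ticks about 7° clockwise of image-up and the slot about 70° CCW of them. On the right is the small tool in the stand, with its stripe about 14° clockwise of image-up. I'll go above the stand.

```bash
cat >> h.py <<'E'
def to(P,yaw=None):
    "shift (mm) along tool axes and rotation vector to reach TCP P, pointing straight down, tool y at yaw deg"
    s=bot.read_state();R=np.array(s["tcp_rot"])
    if yaw is None: yaw=np.degrees(np.arctan2(R[1,1],R[0,1]))
    a=np.radians(yaw);y=np.array([np.cos(a),np.sin(a),0]);z=np.array([0,0,-1.]);G=np.c_[np.cross(y,z),y,z]
    from scipy.spatial.transform import Rotation as Q
    print("xyz",np.round(R.T@(np.array(P)-s["position"])*1000,1),"rot",np.round(Q.from_matrix(R.T@G).as_rotvec(),4),"pos",np.round(s["position"],4),"yaw",np.round(np.degrees(np.arctan2(R[1,1],R[0,1])),2),"F",np.round(s["force"],2),"t",s["time_s"])
E
python3 -m handwheel '[{"xyz":[-45,-36,-10],"delta_rot":[0,0,0],"hand":-1},{"xyz":[-90,-72,-20],"delta_rot":[0,0,0],"hand":-1},{"xyz":[-135,-108,-30],"delta_rot":[0,0,0],"hand":-1},{"xyz":[-180,-144,-40],"delta_rot":[0,0,0],"hand":-1},{"xyz":[-225,-180,-50],"delta_rot":[0,0,0],"hand":-1}]'
python3 -c "
from h import *
to([.498,-.2255,.28],76)
im,m=look('top');ims,ms=look('scene')
print('big tool top heights:')
for z in (.16,.18,.2,.22,.24,.26): print(z,ray(m,(450,344),z)[:2],ray(ms,(191,168),z)[:2])
"
```

```text
time_s: 0.82
position: [0.3652, 0.3386, 0.2808]
tcp_rot: [[-0.939, 0.344, 0.0], [0.344, 0.939, 0.0], [-0.0, 0.0, -1.0]]
force: [1.4, 0.1, -1.1]
opening: 1.003
grasp_force: 0.0
xyz [-318.9 -483.9    0.9] rot [ 1.000e-04  3.000e-04 -1.071e-01] pos [0.3652 0.3386 0.2808] yaw 69.86 F [ 1.38  0.12 -1.08] t 0.825
big tool top heights:
0.16 [ 0.39708061 -0.25606208] [ 0.38692653 -0.25020508]
0.18 [ 0.39799669 -0.25053865] [ 0.41063662 -0.24989624]
0.2 [ 0.39891277 -0.24501521] [ 0.4343467 -0.2495874]
0.22 [ 0.39982885 -0.23949178] [ 0.45805679 -0.24927855]
0.24 [ 0.40074493 -0.23396834] [ 0.48176687 -0.24896971]
0.26 [ 0.40166101 -0.22844491] [ 0.50547696 -0.24866087]
```

```bash
python3 -m handwheel '[{"xyz":[-32,-48,0],"delta_rot":[0,0,-0.1],"hand":-1},{"xyz":[-64,-96,0],"delta_rot":[0,0,-0.107],"hand":-1},{"xyz":[-96,-144,0],"delta_rot":[0,0,-0.107],"hand":-1},{"xyz":[-128,-192,0],"delta_rot":[0,0,-0.107],"hand":-1},{"xyz":[-160,-240,0],"delta_rot":[0,0,-0.107],"hand":-1}]' >/dev/null
python3 -c "
from h import *
to([.498,-.2255,.28],76)"
```

```text
xyz [-132.5 -259.9    0.5] rot [0.0006 0.0004 0.0002] pos [0.4322 0.0587 0.2806] yaw 76.01 F [ 0.83  1.16 -0.28] t 1.55
```

```bash
python3 -m handwheel '[{"xyz":[-27,-53,0],"delta_rot":[0,0,0],"hand":-1},{"xyz":[-54,-106,0],"delta_rot":[0,0,0],"hand":-1},{"xyz":[-81,-159,0],"delta_rot":[0,0,0],"hand":-1},{"xyz":[-108,-212,0],"delta_rot":[0,0,0],"hand":-1},{"xyz":[-132,-260,0],"delta_rot":[0,0,0],"hand":-1}]' >/dev/null
python3 -c "
from h import *
to([.498,-.2255,.28],76)
im,m=look('wrist','w1.png')
T=m['camera_from_world'];print(-T[:3,:3].T@T[:3,3],proj(m,[.498,-.2255,.135]))
k=mask(im,(50,100,110),(80,255,255),(0,0,640,480));print(cen(k))
"
```

```text
xyz [-0.2  0.5  0.3] rot [ 0.0006  0.0002 -0.0007] pos [ 0.4977 -0.2259  0.2803] yaw 75.96 F [0.49 1.1  0.64] t 2.175
[ 0.41644657 -0.20552531  0.43366717] [317.54690457 227.69664008]
(array([253.06217617, 126.12823834]), 2316)
```

View pics/w1.png

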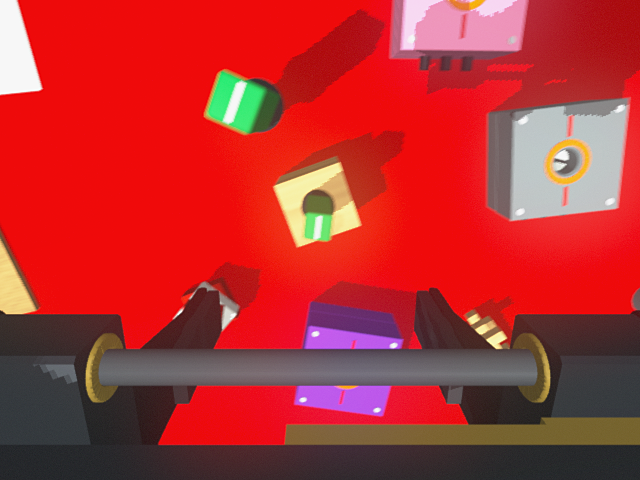

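The wrist view has the stand at (317,203), with the handle end at about (318,229) and its stripe near-vertical in the image. The large tool is clear at (240,100), and the amber box is at (568,160). Next I'll measure the stripe angle and centre.

```bash
python3 -c "
from h import *
im,m=look('wrist')
g=mask(im,(50,90,60),(85,255,255),(290,190,350,260));k=mask(im,(0,0,170),(180,90,255),(295,205,345,250))
k&=cv2.dilate(g,np.ones((5,5)))
c,n=cen(k);print('stripe px',c,n)
y,x=np.nonzero(k);print(x.min(),x.max(),y.min(),y.max())
vx,vy,a,b=cv2.fitLine(np.c_[x,y].astype(np.float32),2,0,.01,.01).ravel()
A=ray(m,c,.135);B=ray(m,c+10*np.array([vx,vy]),.135);print('handle centre',A,'yaw',np.degrees(np.arctan2(*(B-A)[1::-1])))
r=cv2.minAreaRect(np.argwhere(g)[:,::-1].astype(np.float32));print(r)
w=mask(im,(10,40,100),(30,190,255),(265,145,370,255))
w=cv2.morphologyEx(w,cv2.MORPH_OPEN,np.ones((3,3)))
b=cv2.boxPoints(cv2.minAreaRect(np.argwhere(w|g)[:,::-1].astype(np.float32)));print(b.round(1).tolist());print('stand c',ray(m,b.mean(0),.06))
im,m=look('wrist');a=im[170:270,255:380];cv2.imwrite('pics/c2.png',cv2.resize(a,None,fx=5,fy=5)[:,:,::-1])
"
```

```text
stripe px [328.875      219.75892857] 112
314 333 208 231
handle centre [ 0.49692833 -0.22425715  0.135     ] yaw 156.07152502620326
((329.58538818359375, 219.23171997070312), (27.276588439941406, 26.393136978149414), 6.340191841125488)
[[282.70001220703125, 171.39999389648438], [347.6000061035156, 149.10000610351562], [372.6000061035156, 221.8000030517578], [307.70001220703125, 244.10000610351562]]
stand c [ 0.49452666 -0.22321827  0.06      ]
```

View pics/c2.png

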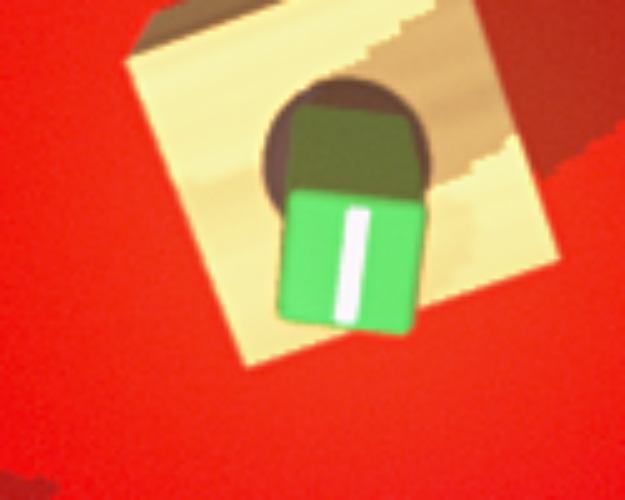

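The crop shows the bright handle end with its stripe. The picture shifted between shots, so the arm is still settling. I'll let it settle and measure again.

```bash
python3 -m handwheel '[{"xyz":[0,0,0],"delta_rot":[0,0,0],"hand":-1},{"xyz":[0,0,0],"delta_rot":[0,0,0],"hand":-1},{"xyz":[0,0,0],"delta_rot":[0,0,0],"hand":-1},{"xyz":[0,0,0],"delta_rot":[0,0,0],"hand":-1},{"xyz":[0,0,0],"delta_rot":[0,0,0],"hand":-1}]' >/dev/null
cat > st.py <<'E'
from h import *
for i in range(2):
    im,m=look('wrist')
    g=mask(im,(45,60,140),(85,255,255),(280,180,370,270));g=cv2.morphologyEx(g,cv2.MORPH_CLOSE,np.ones((7,7)))
    k=cv2.inRange(hsv(im),(0,0,190),(180,70,255))&cv2.erode(g,np.ones((3,3)))
    r=cv2.minAreaRect(np.argwhere(g)[:,::-1].astype(np.float32));print('top',np.round(r[0],1),np.round(r[1],1),ray(m,r[0],.135).round(4))
    c,n=cen(k);y,x=np.nonzero(k)
    vx,vy,a,b=cv2.fitLine(np.c_[x,y].astype(np.float32),2,0,.01,.01).ravel()
    A=ray(m,c,.135);B=ray(m,c+10*np.array([vx,vy]),.135);print('stripe',c.round(1),n,A.round(4),'yaw',np.degrees(np.arctan2(*(B-A)[1::-1])))
to(np.r_[A[:2],.28])
E
python3 st.py
```

```text
top [317.5 226.3] [27.5 26.4] [ 0.4964 -0.2237  0.135 ]
stripe [317.7 227. ] 101 [ 0.497  -0.2236  0.135 ] yaw 158.92715313528527
top [317.8 226.4] [27.1 26.4] [ 0.4965 -0.2235  0.135 ]
stripe [317.8 227.1] 103 [ 0.4971 -0.2237  0.135 ] yaw 159.21451879715698
xyz [0.2 0.7 0.6] rot [-0.      0.0001  0.    ] pos [ 0.4971 -0.2244  0.2806] yaw 75.98 F [ 0.09 -0.47  0.32] t 3.05
```

```bash
python3 -m handwheel '[{"xyz":[0,0.5,36],"delta_rot":[0,0,0.1],"hand":-1},{"xyz":[0,0.5,75],"delta_rot":[0,0,0.1],"hand":-1},{"xyz":[0,0.5,115],"delta_rot":[0,0,0.1],"hand":-1},{"xyz":[0,0.5,150],"delta_rot":[0,0,0.1],"hand":-1},{"xyz":[0,0.5,181],"delta_rot":[0,0,0.1],"hand":-1}]' 
python3 -m handwheel '[{"xyz":[0,0,0],"delta_rot":[0,0,0],"hand":-1},{"xyz":[0,0,0],"delta_rot":[0,0,0],"hand":-1},{"xyz":[0,0,0],"delta_rot":[0,0,0],"hand":0.2},{"xyz":[0,0,0],"delta_rot":[0,0,0],"hand":1},{"xyz":[0,0,0],"delta_rot":[0,0,0],"hand":1}]'
python3 -m handwheel '[{"xyz":[0,0,0],"delta_rot":[0,0,0],"hand":1},{"xyz":[0,0,0],"delta_rot":[0,0,0],"hand":1},{"xyz":[0,0,0],"delta_rot":[0,0,0],"hand":1},{"xyz":[0,0,0],"delta_rot":[0,0,0],"hand":1},{"xyz":[0,0,0],"delta_rot":[0,0,0],"hand":1}]'
python3 -c "
from h import *
to([.497,-.2243,.099],70)
look('wrist','w3.png')"
```

```text
time_s: 3.68
position: [0.4971, -0.2241, 0.0983]
tcp_rot: [[-0.941, 0.338, -0.0], [0.338, 0.941, 0.0], [0.0, 0.0, -1.0]]
force: [0.9, -0.7, 0.7]
opening: 0.997
grasp_force: 0.0
time_s: 4.3
position: [0.4975, -0.2242, 0.1002]
tcp_rot: [[-0.941, 0.338, 0.001], [0.338, 0.941, -0.001], [-0.001, -0.0, -1.0]]
force: [-0.6, 0.6, -0.6]
opening: 0.742
grasp_force: 0.0
time_s: 4.92
position: [0.4972, -0.224, 0.0995]
tcp_rot: [[-0.941, 0.338, -0.0], [0.338, 0.941, 0.0], [0.0, 0.0, -1.0]]
force: [0.9, 0.1, -0.3]
opening: 0.251
grasp_force: 30.0
xyz [ 0.1 -0.4  0.5] rot [ 0.     -0.0001  0.0043] pos [ 0.4972 -0.224   0.0995] yaw 70.24 F [ 0.91  0.06 -0.29] t 4.925
```

View pics/w3.png

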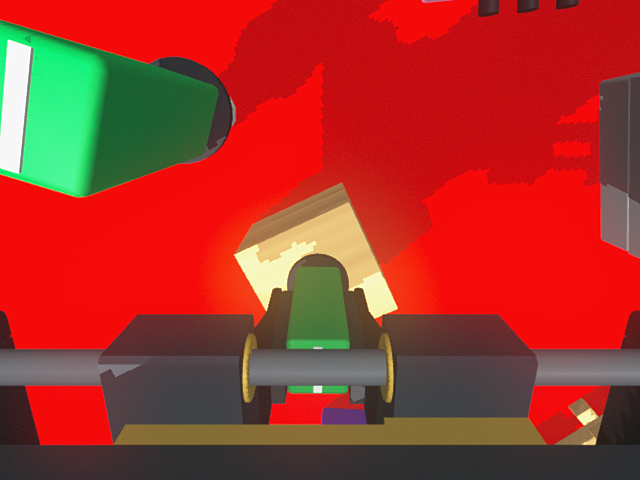

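The tool is gripped (30 N, opening 21.8 mm) with its handle square in the jaws, and the tip is about 84.5 mm below the TCP. Now I'll lift it, then move over past the amber box for a closer look.

```bash
python3 -m handwheel '[{"xyz":[0,0,-20],"delta_rot":[0,0,0],"hand":1},{"xyz":[0,0,-45],"delta_rot":[0,0,0],"hand":1},{"xyz":[0,0,-75],"delta_rot":[0,0,0],"hand":1},{"xyz":[0,0,-100],"delta_rot":[0,0,0],"hand":1},{"xyz":[0,0,-120],"delta_rot":[0,0,0],"hand":1}]'
python3 -c "
from h import *
to([.575,.0,.24],70)"
```

```text
time_s: 5.6
position: [0.4972, -0.224, 0.2205]
tcp_rot: [[-0.941, 0.338, 0.0], [0.338, 0.941, -0.0], [-0.001, -0.0, -1.0]]
force: [-0.3, -0.7, -1.5]
opening: 0.25
grasp_force: 30.0
xyz [  2.5 237.1 -19.5] rot [-0.0001  0.0005  0.0043] pos [ 0.4972 -0.224   0.2205] yaw 70.24 F [-0.27 -0.73 -1.46] t 5.6
```

```bash
python3 -m handwheel '[{"xyz":[0,48,-5],"delta_rot":[0,0,0],"hand":1},{"xyz":[0,96,-10],"delta_rot":[0,0,0],"hand":1},{"xyz":[0,144,-15],"delta_rot":[0,0,0],"hand":1},{"xyz":[0,192,-20],"delta_rot":[0,0,0],"hand":1},{"xyz":[0,237,-20],"delta_rot":[0,0,0],"hand":1}]'>/dev/null
python3 -m handwheel '[{"xyz":[0,0,0],"delta_rot":[0,0,0],"hand":1},{"xyz":[0,0,0],"delta_rot":[0,0,0],"hand":1},{"xyz":[0,0,0],"delta_rot":[0,0,0],"hand":1},{"xyz":[0,0,0],"delta_rot":[0,0,0],"hand":1},{"xyz":[0,0,0],"delta_rot":[0,0,0],"hand":1}]'>/dev/null
python3 -c "
from h import *
to([.575,.0,.24],70)
im,m=look('wrist','w4.png')
print(proj(m,[.513,.008,.06]),proj(m,[.575,0,.155]))
k=mask(im,(8,120,100),(22,255,255),(0,0,640,480));n,l,st,c=cv2.connectedComponentsWithStats(k)
for i in range(1,n):
  if st[i,4]>200: print(st[i],c[i])
"
```

```text
xyz [ 2.6  0.9 -0.4] rot [-0.0001 -0.0001  0.003 ] pos [ 0.5772 -0.0017  0.2396] yaw 70.17 F [ 0.07  0.45 -0.95] t 6.85
[301.27266553 139.60664336] [318.36294634 249.72750917]
[  50  166   75   69 1533] [ 94.34637965 204.10893673]
[ 26 203  30  27 454] [ 41.72907489 217.64757709]
[242 333  15  70 565] [247.77345133 367.35929204]
[379 333  15  70 508] [387.56102362 365.41141732]
[ 115  418  430   27 9377] [343.49216167 433.07912979]
```

View pics/w4.png

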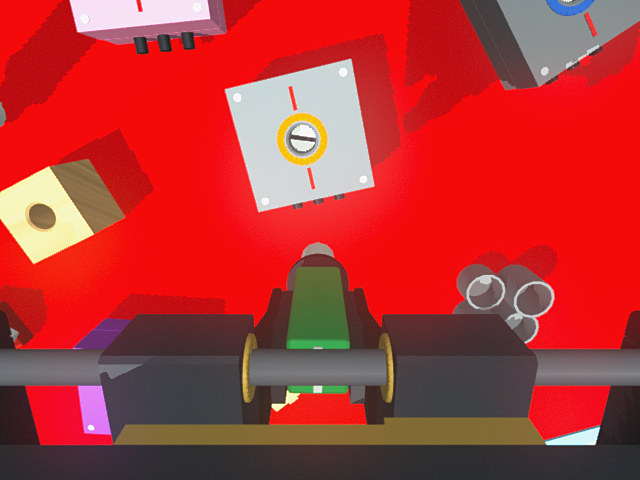

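The wrist view shows the amber collar at (302,139), the ticks from (292,97) to (312,178), and the slot near-horizontal at about (302,138). The stand hole is visible at (42,216). I'll measure all of these.

```bash
python3 -c "
from h import *
im,m=look('wrist')
k=mask(im,(15,100,150),(32,255,255),(270,105,335,172));e=ell(k);print(e);A=ray(m,e[0],.06);print('amber',A)
box=(275,80,325,195)
r=cv2.inRange(hsv(im),(0,120,120),(8,255,255))|cv2.inRange(hsv(im),(172,120,120),(180,255,255));t=np.zeros_like(r);t[85:192,280:325]=r[85:192,280:325]
y,x=np.nonzero(t);print('ticks',len(x))
P=np.array([ray(m,q,.06)[:2] for q in zip(x,y)],np.float32);vx,vy,a,b=cv2.fitLine(P,2,0,.001,.001).ravel();ty=np.degrees(np.arctan2(vy,vx))%180-180;print('tick yaw',ty,'mean',P.mean(0))
g=im.max(2);s=np.zeros_like(g);cv2.circle(s,(int(e[0][0]),int(e[0][1])),11,255,-1);d=(g<110)&(s>0)
y,x=np.nonzero(d);print('slot',len(x),x.min(),x.max(),y.min(),y.max())
P=np.array([ray(m,q,.05)[:2] for q in zip(x,y)],np.float32);vx,vy,a,b=cv2.fitLine(P,2,0,.001,.001).ravel();sy=np.degrees(np.arctan2(vy,vx));print('slot yaw',sy,'rel rad',np.radians((sy-ty)%180))
h=mask(im,(0,0,0),(180,255,160),(22,198,62,238));e=ell(h);print('hole',e,ray(m,e[0],.06))
"
```

```text
((301.54510498046875, 138.75222778320312), (50.22789001464844, 51.86888122558594), 170.22035217285156)
amber [0.51249137 0.00858634 0.06      ]
ticks 155
tick yaw -7.1949615 mean [0.50973076 0.00895163]
slot 71 290 312 135 140
slot yaw 62.88024 rel rad 1.223043
hole ((41.50537109375, 215.90579223632812), (21.903989791870117, 27.32944107055664), 129.15829467773438) [ 0.49717111 -0.22171955  0.06      ]
```

```bash
python3 -c "
from h import *
to([.5126,.0083,.165],152.9)"
```

```text
xyz [ 64.1 -12.8  74.6] rot [-1.0000e-04  0.0000e+00 -1.4434e+00] pos [ 0.5773 -0.0014  0.2396] yaw 70.2 F [ 0.39 -0.51 -0.08] t 6.95
```

```bash
python3 -m handwheel '[{"xyz":[16,-3,0],"delta_rot":[0,0,-0.18],"hand":1},{"xyz":[32,-6,10],"delta_rot":[0,0,-0.36],"hand":1},{"xyz":[48,-9,30],"delta_rot":[0,0,-0.54],"hand":1},{"xyz":[64,-12.8,50],"delta_rot":[0,0,-0.72],"hand":1},{"xyz":[64.1,-12.8,60],"delta_rot":[0,0,-0.9],"hand":1}]'>/dev/null
python3 -m handwheel '[{"xyz":[0,0,0],"delta_rot":[0,0,-0.18],"hand":1},{"xyz":[0,0,0],"delta_rot":[0,0,-0.36],"hand":1},{"xyz":[0,0,0],"delta_rot":[0,0,-0.543],"hand":1},{"xyz":[0,0,0],"delta_rot":[0,0,-0.543],"hand":1},{"xyz":[0,0,0],"delta_rot":[0,0,-0.543],"hand":1}]'>/dev/null
python3 -c "
from h import *
to([.5126,.0083,.150],152.9)
im,m=look('wrist','w5.png');look('scene','s5.png')
a=cv2.imread('pics/s5.png')[120:280,270:430];b=cv2.imread('pics/w5.png');cv2.imwrite('pics/m5.png',np.hstack([cv2.resize(a,(400,400)),b[0:480,120:520][:400]]))
to([.5126,.0083,.150],152.9)"
```

```text
xyz [ 2.8 -0.8 29.6] rot [-0.0016 -0.0049 -0.0029] pos [0.5132 0.0113 0.1796] yaw 152.73 F [-0.09  0.35 -0.48] t 8.2
xyz [ 2.7 -0.8 29.6] rot [-0.0015 -0.0049 -0.0033] pos [0.5132 0.0113 0.1795] yaw 152.71 F [-0.45 -0.02 -0.13] t 8.3
```

View pics/m5.png

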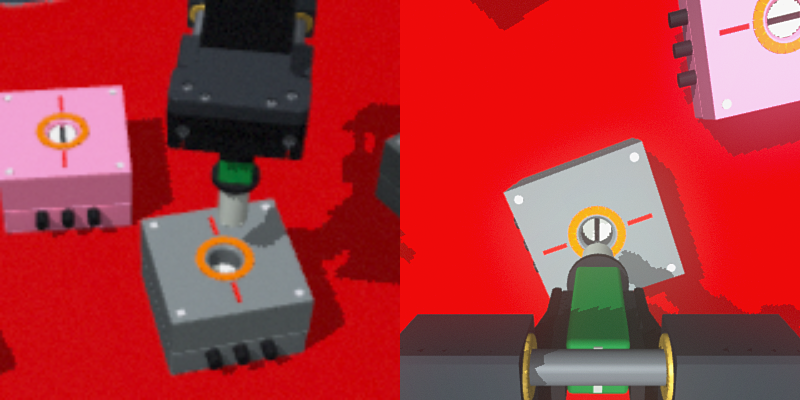

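The slot is parallel to the blade (wrist part, slot at (597,232) upright), and the tool hovers above the well. I'll correct the small offset and lower it to just above the mouth.

```bash
python3 -m handwheel '[{"xyz":[1.5,-0.4,8],"delta_rot":[0,-0.005,-0.003],"hand":1},{"xyz":[2.8,-0.8,16],"delta_rot":[-0.0016,-0.005,-0.003],"hand":1},{"xyz":[2.8,-0.8,24],"delta_rot":[-0.0016,-0.005,-0.003],"hand":1},{"xyz":[2.8,-0.8,24],"delta_rot":[-0.0016,-0.005,-0.003],"hand":1},{"xyz":[2.8,-0.8,24],"delta_rot":[-0.0016,-0.005,-0.003],"hand":1}]'>/dev/null
python3 -c "
from h import *
to([.5126,.0083,.150],152.9)
im,m=look('wrist','w6.png')
k=mask(im,(15,100,150),(32,255,255),(270,170,360,290));c,n=cen(k);print(c,n)
for z in(.0715,.06): print(proj(m,[.5126,.0083,z]))
im2,m2=look('scene');im3,m3=look('top')
a=im[150:300,240:400];b=im2[150:270,300:428];cv2.imwrite('pics/m6.png',np.hstack([cv2.resize(a,(400,375)),cv2.resize(b,(400,375))])[:,:,::-1])
to([.5126,.0083,.150],152.9)
"
```

```text
xyz [ 2.5 -0.7  5.4] rot [-0.0012 -0.0049 -0.0041] pos [0.5131 0.0109 0.1554] yaw 152.67 F [ 1.06 -0.95 -0.76] t 8.925
[313.72510373 233.60373444] 964
[316.50615439 250.47143091]
[316.57592814 244.81224744]
xyz [ 2.6 -0.6  5.8] rot [-0.002  -0.0047 -0.0041] pos [0.5133 0.0109 0.1558] yaw 152.66 F [ 0.28  0.75 -1.36] t 9.075
```

View pics/m6.png

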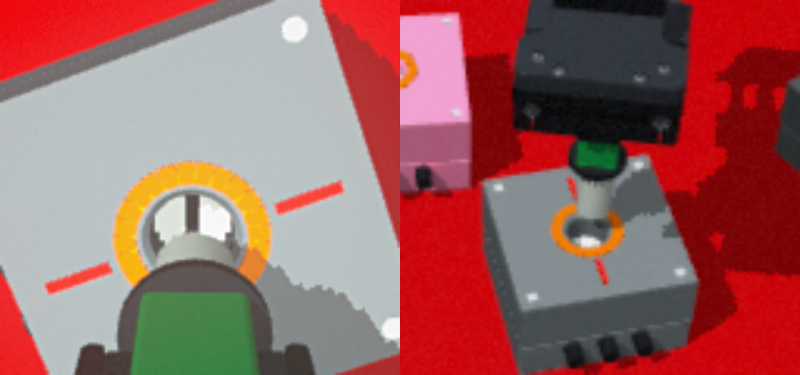

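The tool is slightly off in tool x, and the correction did not take effect. I'll check the joints.

```bash
python3 -c "
from h import *
s=bot.read_state();print(s['joint_positions'].round(2),s['tau'].round(2),s['tcp_rot'].round(4))"; python3 -m handwheel '[{"xyz":[1.5,-0.4,0],"delta_rot":[0,0,0],"hand":1},{"xyz":[2.6,-0.6,0],"delta_rot":[-0.001,-0.005,-0.004],"hand":1},{"xyz":[2.6,-0.6,0],"delta_rot":[-0.001,-0.005,-0.004],"hand":1},{"xyz":[2.6,-0.6,0],"delta_rot":[-0.001,-0.005,-0.004],"hand":1},{"xyz":[2.6,-0.6,0],"delta_rot":[-0.001,-0.005,-0.004],"hand":1}]' >/dev/null
python3 -c "
from h import *
to([.5126,.0083,.150],152.9)
s=bot.read_state();print(s['joint_positions'].round(2))"
```

```text
[ -11.1    28.    102.23   -0.38   49.73 -163.52] [-1.000e-02 -3.729e+01 -1.266e+01 -8.000e-02 -1.000e-02  0.000e+00] [[-4.592e-01 -8.883e-01 -4.000e-04]
 [-8.883e-01  4.592e-01 -5.100e-03]
 [ 4.700e-03 -2.000e-03 -1.000e+00]]
xyz [ 2.4 -1.   5.5] rot [-0.0018 -0.005  -0.0039] pos [0.5128 0.0109 0.1555] yaw 152.68 F [ 1.08 -0.38 -0.75] t 9.7
[ -11.1    28.01  102.29   -0.4    49.68 -163.52]
```

Joint 6 is at its limit. The blade is symmetric, so I'll turn the tool half a turn the other way (yaw −27°).

```bash
python3 -m handwheel '[{"xyz":[0,0,-10],"delta_rot":[0,0,0.18],"hand":1},{"xyz":[0,0,-10],"delta_rot":[0,0,0.36],"hand":1},{"xyz":[0,0,-10],"delta_rot":[0,0,0.54],"hand":1},{"xyz":[0,0,-10],"delta_rot":[0,0,0.72],"hand":1},{"xyz":[0,0,-10],"delta_rot":[0,0,0.9],"hand":1}]' >/dev/null
python3 -m handwheel '[{"xyz":[0,0,0],"delta_rot":[0,0,0.18],"hand":1},{"xyz":[0,0,0],"delta_rot":[0,0,0.36],"hand":1},{"xyz":[0,0,0],"delta_rot":[0,0,0.54],"hand":1},{"xyz":[0,0,0],"delta_rot":[0,0,0.72],"hand":1},{"xyz":[0,0,0],"delta_rot":[0,0,0.9],"hand":1}]' >/dev/null
python3 -m handwheel '[{"xyz":[0,0,0],"delta_rot":[0,0,0.18],"hand":1},{"xyz":[0,0,0],"delta_rot":[0,0,0.36],"hand":1},{"xyz":[0,0,0],"delta_rot":[0,0,0.54],"hand":1},{"xyz":[0,0,0],"delta_rot":[0,0,0.72],"hand":1},{"xyz":[0,0,0],"delta_rot":[0,0,0.9],"hand":1}]' >/dev/null
python3 -c "
from h import *
to([.5126,.0083,.155],-27.1)
s=bot.read_state();print(s['joint_positions'].round(2))"
```

```text
xyz [-2.6 -0.1 10.5] rot [0.0007 0.0053 0.4317] pos [0.5129 0.0109 0.1655] yaw -2.36 F [ 0.55  0.27 -1.3 ] t 11.575
[-11.1   27.09 101.8   -0.39  51.09  -8.49]
```

```bash
python3 -m handwheel '[{"xyz":[0,0,0],"delta_rot":[0,0,0.16],"hand":1},{"xyz":[-1,0,0],"delta_rot":[0,0.005,0.3],"hand":1},{"xyz":[-2.6,0,5],"delta_rot":[0,0.005,0.432],"hand":1},{"xyz":[-2.6,0,5],"delta_rot":[0,0.005,0.432],"hand":1},{"xyz":[-2.6,0,5],"delta_rot":[0,0.005,0.432],"hand":1}]' >/dev/null
python3 -c "
from h import *
to([.5126,.0083,.150],-27.1)
im,m=look('wrist','w7.png');print(proj(m,[.5126,.0083,.06]))
im2,m2=look('scene');im3,m3=look('top');print(proj(m2,[.5126,.0083,.06]))
c=proj(m,[.5126,.0083,.06]).astype(int);a=im[max(0,c[1]-75):c[1]+75,c[0]-80:c[0]+80];b=im2[150:270,300:428];cv2.imwrite('pics/m7.png',np.hstack([cv2.resize(a,(400,375)),cv2.resize(b,(400,375))])[:,:,::-1])
to([.5126,.0083,.150],-27.1)
"
```

```text
xyz [-0.1 -0.2 10.6] rot [0.0007 0.0001 0.0075] pos [0.5128 0.0083 0.1606] yaw -26.67 F [ 0.16 -0.63 -1.65] t 12.2
[317.02840064 246.52527648]
[359.983922   222.31245426]
xyz [-0.2 -0.2 10.7] rot [0.001  0.0001 0.0067] pos [0.5129 0.0084 0.1607] yaw -26.72 F [-0.27 -0.48 -0.81] t 12.35
```

View pics/m7.png

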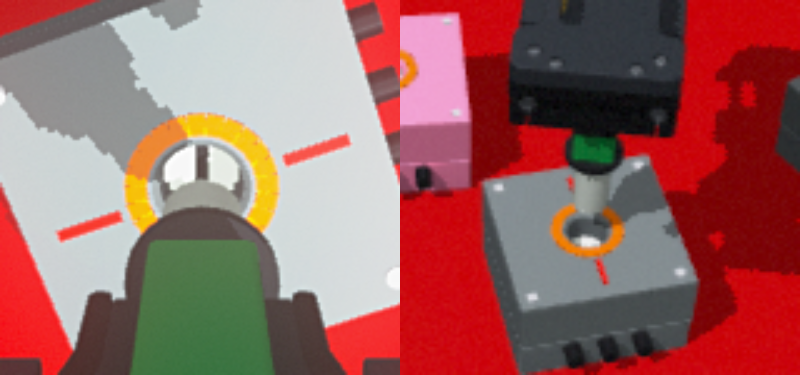

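The tool is centred on the collar in both views, with the blade along the slot. I'll go down to just inside the mouth, then feel with force stops.

```bash
cat > chk.py <<'E'
from h import *
import sys
s=bot.read_state();f=s["force"];p=s["position"];print("z",round(p[2],4),"tip",round(p[2]-.0845,4),"xy",p[:2].round(4),"F",f.round(2),"t",s["time_s"])
sys.exit(1 if f[2]>float(sys.argv[1]) or np.hypot(f[0],f[1])>4 else 0)
E
python3 -m handwheel '[{"xyz":[0,0,4],"delta_rot":[0,0,0.007],"hand":1},{"xyz":[0,0,8],"delta_rot":[0,0,0.007],"hand":1},{"xyz":[0,0,12],"delta_rot":[0,0,0.007],"hand":1},{"xyz":[0,0,14],"delta_rot":[0,0,0.007],"hand":1},{"xyz":[0,0,14],"delta_rot":[0,0,0.007],"hand":1}]' >/dev/null; python3 chk.py 1 &&
python3 -m handwheel '[{"xyz":[0,0,0.5],"delta_rot":[0,0,0],"hand":1},{"xyz":[0,0,1],"delta_rot":[0,0,0],"hand":1},{"xyz":[0,0,1.5],"delta_rot":[0,0,0],"hand":1},{"xyz":[0,0,2],"delta_rot":[0,0,0],"hand":1},{"xyz":[0,0,2],"delta_rot":[0,0,0],"hand":1}]' >/dev/null; python3 chk.py 1.2 &&
python3 -m handwheel '[{"xyz":[0,0,0.5],"delta_rot":[0,0,0],"hand":1},{"xyz":[0,0,1],"delta_rot":[0,0,0],"hand":1},{"xyz":[0,0,1.5],"delta_rot":[0,0,0],"hand":1},{"xyz":[0,0,1.5],"delta_rot":[0,0,0],"hand":1},{"xyz":[0,0,1.5],"delta_rot":[0,0,0],"hand":1}]' >/dev/null; python3 chk.py 1.2 &&
python3 -m handwheel '[{"xyz":[0,0,0.5],"delta_rot":[0,0,0],"hand":1},{"xyz":[0,0,1],"delta_rot":[0,0,0],"hand":1},{"xyz":[0,0,1.5],"delta_rot":[0,0,0],"hand":1},{"xyz":[0,0,1.5],"delta_rot":[0,0,0],"hand":1},{"xyz":[0,0,1.5],"delta_rot":[0,0,0],"hand":1}]' >/dev/null; python3 chk.py 1.2 &&
python3 -m handwheel '[{"xyz":[0,0,0.5],"delta_rot":[0,0,0],"hand":1},{"xyz":[0,0,1],"delta_rot":[0,0,0],"hand":1},{"xyz":[0,0,1.5],"delta_rot":[0,0,0],"hand":1},{"xyz":[0,0,1.5],"delta_rot":[0,0,0],"hand":1},{"xyz":[0,0,1.5],"delta_rot":[0,0,0],"hand":1}]' >/dev/null; python3 chk.py 1.2
```

```text
z 0.1463 tip 0.0618 xy [0.5127 0.0083] F [ 0.28  0.24 -0.92] t 12.975
z 0.1445 tip 0.06 xy [0.5128 0.0083] F [ 0.53 -0.44 -0.34] t 13.6
z 0.143 tip 0.0585 xy [0.5128 0.0083] F [-0.57  0.35  0.01] t 14.225
z 0.1415 tip 0.057 xy [0.5128 0.0083] F [ 0.05 -0.04 -1.  ] t 14.85
z 0.14 tip 0.0555 xy [0.5128 0.0083] F [ 0.59  0.06 -2.04] t 15.475
```

```bash
python3 -m handwheel '[{"xyz":[0,0,0.5],"delta_rot":[0,0,0],"hand":1},{"xyz":[0,0,1],"delta_rot":[0,0,0],"hand":1},{"xyz":[0,0,1.5],"delta_rot":[0,0,0],"hand":1},{"xyz":[0,0,1.5],"delta_rot":[0,0,0],"hand":1},{"xyz":[0,0,1.5],"delta_rot":[0,0,0],"hand":1}]' >/dev/null; python3 chk.py 1.2 &&
python3 -m handwheel '[{"xyz":[0,0,0.5],"delta_rot":[0,0,0],"hand":1},{"xyz":[0,0,1],"delta_rot":[0,0,0],"hand":1},{"xyz":[0,0,1.5],"delta_rot":[0,0,0],"hand":1},{"xyz":[0,0,1.5],"delta_rot":[0,0,0],"hand":1},{"xyz":[0,0,1.5],"delta_rot":[0,0,0],"hand":1}]' >/dev/null; python3 chk.py 1.2 &&
python3 -m handwheel '[{"xyz":[0,0,0.5],"delta_rot":[0,0,0],"hand":1},{"xyz":[0,0,1],"delta_rot":[0,0,0],"hand":1},{"xyz":[0,0,1.5],"delta_rot":[0,0,0],"hand":1},{"xyz":[0,0,1.5],"delta_rot":[0,0,0],"hand":1},{"xyz":[0,0,1.5],"delta_rot":[0,0,0],"hand":1}]' >/dev/null; python3 chk.py 1.2 &&
python3 -m handwheel '[{"xyz":[0,0,0.5],"delta_rot":[0,0,0],"hand":1},{"xyz":[0,0,1],"delta_rot":[0,0,0],"hand":1},{"xyz":[0,0,1.5],"delta_rot":[0,0,0],"hand":1},{"xyz":[0,0,1.5],"delta_rot":[0,0,0],"hand":1},{"xyz":[0,0,1.5],"delta_rot":[0,0,0],"hand":1}]' >/dev/null; python3 chk.py 1.2 &&
python3 -m handwheel '[{"xyz":[0,0,0.5],"delta_rot":[0,0,0],"hand":1},{"xyz":[0,0,1],"delta_rot":[0,0,0],"hand":1},{"xyz":[0,0,1.5],"delta_rot":[0,0,0],"hand":1},{"xyz":[0,0,1.5],"delta_rot":[0,0,0],"hand":1},{"xyz":[0,0,1.5],"delta_rot":[0,0,0],"hand":1}]' >/dev/null; python3 chk.py 1.2 &&
python3 -m handwheel '[{"xyz":[0,0,0.5],"delta_rot":[0,0,0],"hand":1},{"xyz":[0,0,1],"delta_rot":[0,0,0],"hand":1},{"xyz":[0,0,1.5],"delta_rot":[0,0,0],"hand":1},{"xyz":[0,0,1.5],"delta_rot":[0,0,0],"hand":1},{"xyz":[0,0,1.5],"delta_rot":[0,0,0],"hand":1}]' >/dev/null; python3 chk.py 1.2 &&
python3 -m handwheel '[{"xyz":[0,0,0.5],"delta_rot":[0,0,0],"hand":1},{"xyz":[0,0,1],"delta_rot":[0,0,0],"hand":1},{"xyz":[0,0,1.5],"delta_rot":[0,0,0],"hand":1},{"xyz":[0,0,1.5],"delta_rot":[0,0,0],"hand":1},{"xyz":[0,0,1.5],"delta_rot":[0,0,0],"hand":1}]' >/dev/null; python3 chk.py 1.2
```

```text
z 0.1385 tip 0.054 xy [0.5128 0.0083] F [ 0.27 -0.12 -1.06] t 16.1
z 0.137 tip 0.0525 xy [0.5128 0.0083] F [-0.14  0.14 -1.92] t 16.725
z 0.1355 tip 0.051 xy [0.5128 0.0083] F [-0.33  0.19 -0.73] t 17.35
z 0.134 tip 0.0495 xy [0.5128 0.0083] F [ 0.19 -0.29 -1.1 ] t 17.975
z 0.1325 tip 0.048 xy [0.5128 0.0083] F [ 0.31 -0.37 -0.09] t 18.6
z 0.131 tip 0.0465 xy [0.5128 0.0083] F [-0.27  0.02  0.14] t 19.225
z 0.1295 tip 0.045 xy [0.5128 0.0083] F [ 0.66 -0.29 -1.37] t 19.85
```

```bash
python3 -m handwheel '[{"xyz":[0,0,0.5],"delta_rot":[0,0,0],"hand":1},{"xyz":[0,0,1],"delta_rot":[0,0,0],"hand":1},{"xyz":[0,0,1.5],"delta_rot":[0,0,0],"hand":1},{"xyz":[0,0,1.5],"delta_rot":[0,0,0],"hand":1},{"xyz":[0,0,1.5],"delta_rot":[0,0,0],"hand":1}]' >/dev/null; python3 chk.py 1.2 &&
python3 -m handwheel '[{"xyz":[0,0,0.5],"delta_rot":[0,0,0],"hand":1},{"xyz":[0,0,1],"delta_rot":[0,0,0],"hand":1},{"xyz":[0,0,1.5],"delta_rot":[0,0,0],"hand":1},{"xyz":[0,0,1.5],"delta_rot":[0,0,0],"hand":1},{"xyz":[0,0,1.5],"delta_rot":[0,0,0],"hand":1}]' >/dev/null; python3 chk.py 1.2 &&
python3 -m handwheel '[{"xyz":[0,0,0.5],"delta_rot":[0,0,0],"hand":1},{"xyz":[0,0,1],"delta_rot":[0,0,0],"hand":1},{"xyz":[0,0,1.5],"delta_rot":[0,0,0],"hand":1},{"xyz":[0,0,1.5],"delta_rot":[0,0,0],"hand":1},{"xyz":[0,0,1.5],"delta_rot":[0,0,0],"hand":1}]' >/dev/null; python3 chk.py 1.2 &&
python3 -m handwheel '[{"xyz":[0,0,0.5],"delta_rot":[0,0,0],"hand":1},{"xyz":[0,0,1],"delta_rot":[0,0,0],"hand":1},{"xyz":[0,0,1.5],"delta_rot":[0,0,0],"hand":1},{"xyz":[0,0,1.5],"delta_rot":[0,0,0],"hand":1},{"xyz":[0,0,1.5],"delta_rot":[0,0,0],"hand":1}]' >/dev/null; python3 chk.py 1.2 &&
python3 -m handwheel '[{"xyz":[0,0,0.5],"delta_rot":[0,0,0],"hand":1},{"xyz":[0,0,1],"delta_rot":[0,0,0],"hand":1},{"xyz":[0,0,1.5],"delta_rot":[0,0,0],"hand":1},{"xyz":[0,0,1.5],"delta_rot":[0,0,0],"hand":1},{"xyz":[0,0,1.5],"delta_rot":[0,0,0],"hand":1}]' >/dev/null; python3 chk.py 1.2
```

```text
z 0.128 tip 0.0435 xy [0.5128 0.0083] F [ 0.   -0.1  -0.45] t 20.475
z 0.1265 tip 0.042 xy [0.5128 0.0083] F [ 0.21 -0.91 -0.22] t 21.1
z 0.125 tip 0.0405 xy [0.5128 0.0083] F [0.44 0.49 0.15] t 21.725
z 0.1236 tip 0.0391 xy [0.5128 0.0083] F [0.04 0.42 0.73] t 22.35
z 0.1225 tip 0.038 xy [0.5129 0.0083] F [-0.76 -0.36  6.23] t 22.975
```

Contact: about 7 N with the tip at 38 mm, which is below any possible face height, so the blade is in the slot. I'll ease off 0.5 mm and turn clockwise.

```bash
python3 -m handwheel '[{"xyz":[0,0,-0.5],"delta_rot":[0,0,0],"hand":1},{"xyz":[0,0,-0.5],"delta_rot":[0,0,0.05],"hand":1},{"xyz":[0,0,-0.5],"delta_rot":[0,0,0.1],"hand":1},{"xyz":[0,0,-0.5],"delta_rot":[0,0,0.2],"hand":1},{"xyz":[0,0,-0.5],"delta_rot":[0,0,0.25],"hand":1}]' >/dev/null; python3 chk.py 8 &&
python3 -m handwheel '[{"xyz":[0,0,0],"delta_rot":[0,0,0.08],"hand":1},{"xyz":[0,0,0],"delta_rot":[0,0,0.16],"hand":1},{"xyz":[0,0,0],"delta_rot":[0,0,0.24],"hand":1},{"xyz":[0,0,0],"delta_rot":[0,0,0.32],"hand":1},{"xyz":[0,0,0],"delta_rot":[0,0,0.4],"hand":1}]' >/dev/null; python3 chk.py 8; python3 -c "
from h import *
to([.5126,.0083,.1225],-97.2);print(bot.read_state()['moment'])"
```

```text
z 0.1228 tip 0.0383 xy [0.5129 0.0084] F [0.16 0.27 5.84] t 23.6
z 0.1228 tip 0.0383 xy [0.513  0.0083] F [-1.69  1.02  4.85] t 24.225
xyz [-0.3 -0.2  0.3] rot [ 0.0007 -0.001   0.5697] pos [0.513  0.0083 0.1228] yaw -64.56 F [-1.69  1.02  4.85] t 24.225
[0.02324453 0.35866473 0.00144693]
```

```bash
python3 -m handwheel '[{"xyz":[0,0,0],"delta_rot":[0,0,0.07],"hand":1},{"xyz":[0,0,0],"delta_rot":[0,0,0.14],"hand":1},{"xyz":[0,0,0],"delta_rot":[0,0,0.21],"hand":1},{"xyz":[0,0,0],"delta_rot":[0,0,0.28],"hand":1},{"xyz":[0,0,0],"delta_rot":[0,0,0.35],"hand":1}]' >/dev/null; python3 chk.py 8 &&
python3 -m handwheel '[{"xyz":[0,0,0],"delta_rot":[0,0,0.07],"hand":1},{"xyz":[0,0,0],"delta_rot":[0,0,0.14],"hand":1},{"xyz":[0,0,0],"delta_rot":[0,0,0.21],"hand":1},{"xyz":[0,0,0],"delta_rot":[0,0,0.28],"hand":1},{"xyz":[0,0,0],"delta_rot":[0,0,0.28],"hand":1}]' >/dev/null; python3 chk.py 8;  python3 -c "
from h import *
to([.5126,.0083,.1225],-97.2);print(bot.read_state()['moment'])"
```

```text
z 0.1229 tip 0.0384 xy [0.513  0.0082] F [-0.99 -0.39  4.35] t 24.85
z 0.1228 tip 0.0383 xy [0.5129 0.0081] F [-0.03 -0.52  4.89] t 25.475
xyz [-0.3 -0.1  0.3] rot [ 0.0006 -0.001  -0.0568] pos [0.5129 0.0081 0.1228] yaw -100.45 F [-0.03 -0.52  4.89] t 25.475
[-0.18997471  0.42038742 -0.03444397]
```

```bash
python3 -m handwheel '[{"xyz":[0,0,-5],"delta_rot":[0,0,0],"hand":1},{"xyz":[0,0,-15],"delta_rot":[0,0,0],"hand":1},{"xyz":[0,0,-35],"delta_rot":[0,0,0],"hand":1},{"xyz":[0,0,-65],"delta_rot":[0,0,0],"hand":1},{"xyz":[0,0,-100],"delta_rot":[0,0,0],"hand":1}]' >/dev/null; python3 -c "
from h import *
to([.45,.0083,.2355],-109.8)"
```

```text
xyz [-61.2  11.5 -12.2] rot [0.0002 0.0007 0.1624] pos [0.5122 0.0085 0.2233] yaw -100.49 F [-0.28  0.13 -1.31] t 26.1
```

```bash
python3 -m handwheel '[{"xyz":[-15,3,-6],"delta_rot":[0,0,0.08],"hand":1},{"xyz":[-40,8,-12],"delta_rot":[0,0,0.16],"hand":1},{"xyz":[-61,11.5,-12],"delta_rot":[0,0,0.162],"hand":1},{"xyz":[-61,11.5,-12],"delta_rot":[0,0,0.162],"hand":1},{"xyz":[-61,11.5,-12],"delta_rot":[0,0,0.162],"hand":1}]' >/dev/null
python3 -c "
from h import *
to([.4972,-.224,.2355],-109.8)
im,m=look('wrist','w8.png');c=proj(m,[.5126,.0083,.06]).astype(int);print(c)
a=im[max(0,c[1]-75):c[1]+75,c[0]-80:c[0]+80];cv2.imwrite('pics/m8.png',cv2.resize(a,(640,600))[:,:,::-1])
"
```

```text
xyz [121.2 203.   -0.3] rot [-0.0002 -0.0029  0.0002] pos [0.4519 0.008  0.2349] yaw -109.79 F [ 0.18  0.31 -0.86] t 26.725
[291 149]
```

View pics/m8.png

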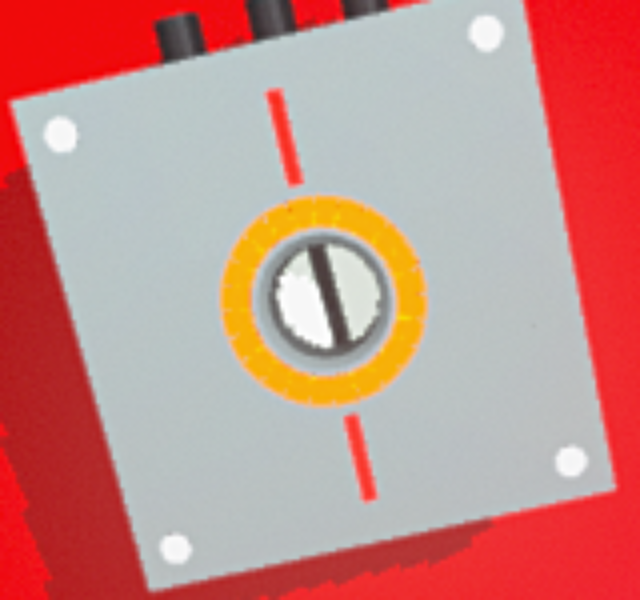

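The slot, (317,247)–(343,347), is in line with the ticks to about 1–2°. Next I'll return the tool to the stand.

```bash
python3 -m handwheel '[{"xyz":[24,40,0],"delta_rot":[0,0,0],"hand":1},{"xyz":[49,82,0],"delta_rot":[0,0,0],"hand":1},{"xyz":[75,126,0],"delta_rot":[0,0,0],"hand":1},{"xyz":[100,168,0],"delta_rot":[0,0,0],"hand":1},{"xyz":[121.2,203,0],"delta_rot":[0,-0.001,0],"hand":1}]' >/dev/null
python3 -m handwheel '[{"xyz":[0,0,0],"delta_rot":[0,0,0],"hand":1},{"xyz":[0,0,0],"delta_rot":[0,0,0],"hand":1},{"xyz":[0,0,0],"delta_rot":[0,0,0],"hand":1},{"xyz":[0,0,0],"delta_rot":[0,0,0],"hand":1},{"xyz":[0,0,0],"delta_rot":[0,0,0],"hand":1}]' >/dev/null
python3 -c "
from h import *
to([.4972,-.224,.155],-109.8)"
```

```text
xyz [ 1.5  0.4 79.8] rot [0.0002 0.0002 0.0012] pos [ 0.496  -0.2232  0.2348] yaw -109.73 F [-1.04  0.34 -0.38] t 28.025
```

```bash
python3 -m handwheel '[{"xyz":[1.5,0.4,30],"delta_rot":[0,0,0],"hand":1},{"xyz":[1.5,0.4,60],"delta_rot":[0,0,0],"hand":1},{"xyz":[1.5,0.4,80],"delta_rot":[0,0,0],"hand":1},{"xyz":[1.5,0.4,80],"delta_rot":[0,0,0],"hand":1},{"xyz":[1.5,0.4,80],"delta_rot":[0,0,0],"hand":1}]' >/dev/null;python3 chk.py 3 &&
python3 -m handwheel '[{"xyz":[0,0,4],"delta_rot":[0,0,0],"hand":1},{"xyz":[0,0,8],"delta_rot":[0,0,0],"hand":1},{"xyz":[0,0,12],"delta_rot":[0,0,0],"hand":1},{"xyz":[0,0,15],"delta_rot":[0,0,0],"hand":1},{"xyz":[0,0,15],"delta_rot":[0,0,0],"hand":1}]' >/dev/null; python3 chk.py 3 &&
python3 -m handwheel '[{"xyz":[0,0,3],"delta_rot":[0,0,0],"hand":1},{"xyz":[0,0,6],"delta_rot":[0,0,0],"hand":1},{"xyz":[0,0,9],"delta_rot":[0,0,0],"hand":1},{"xyz":[0,0,12],"delta_rot":[0,0,0],"hand":1},{"xyz":[0,0,12],"delta_rot":[0,0,0],"hand":1}]' >/dev/null; python3 chk.py 3 &&
python3 -m handwheel '[{"xyz":[0,0,4],"delta_rot":[0,0,0],"hand":1},{"xyz":[0,0,8],"delta_rot":[0,0,0],"hand":1},{"xyz":[0,0,12],"delta_rot":[0,0,0],"hand":1},{"xyz":[0,0,16],"delta_rot":[0,0,0],"hand":1},{"xyz":[0,0,16],"delta_rot":[0,0,0],"hand":1}]' >/dev/null; python3 chk.py 3 &&
python3 -m handwheel '[{"xyz":[0,0,4],"delta_rot":[0,0,0],"hand":1},{"xyz":[0,0,8],"delta_rot":[0,0,0],"hand":1},{"xyz":[0,0,11],"delta_rot":[0,0,0],"hand":1},{"xyz":[0,0,11],"delta_rot":[0,0,0],"hand":1},{"xyz":[0,0,11],"delta_rot":[0,0,0],"hand":1}]' >/dev/null; python3 chk.py 3
```

```text
z 0.1554 tip 0.0709 xy [ 0.4978 -0.225 ] F [ 0.15 -0.63 -0.35] t 28.65
z 0.1393 tip 0.0548 xy [ 0.497  -0.2246] F [-0.44  0.12 -0.84] t 29.275
z 0.1273 tip 0.0428 xy [ 0.497  -0.2247] F [ 0.42  0.36 -1.13] t 29.9
z 0.1111 tip 0.0266 xy [ 0.4969 -0.2246] F [-0.79  0.32 -0.24] t 30.525
z 0.1006 tip 0.0161 xy [ 0.4972 -0.2248] F [ 0.46  0.39 -0.74] t 31.15
```

```bash
python3 -m handwheel '[{"xyz":[0,0,0.5],"delta_rot":[0,0,0],"hand":1},{"xyz":[0,0,1],"delta_rot":[0,0,0],"hand":1},{"xyz":[0,0,1],"delta_rot":[0,0,0],"hand":1},{"xyz":[0,0,1],"delta_rot":[0,0,0],"hand":1},{"xyz":[0,0,1],"delta_rot":[0,0,0],"hand":1}]' >/dev/null; python3 chk.py 5
python3 -m handwheel '[{"xyz":[0,0,0],"delta_rot":[0,0,0],"hand":-0.2},{"xyz":[0,0,0],"delta_rot":[0,0,0],"hand":-0.5},{"xyz":[0,0,0],"delta_rot":[0,0,0],"hand":-1},{"xyz":[0,0,0],"delta_rot":[0,0,0],"hand":-1},{"xyz":[0,0,0],"delta_rot":[0,0,0],"hand":-1}]'
python3 -m handwheel '[{"xyz":[0,0,0],"delta_rot":[0,0,0],"hand":-1},{"xyz":[0,0,-20],"delta_rot":[0,0,0],"hand":-1},{"xyz":[0,0,-60],"delta_rot":[0,0,0],"hand":-1},{"xyz":[0,0,-110],"delta_rot":[0,0,0],"hand":-1},{"xyz":[0,0,-150],"delta_rot":[0,0,0],"hand":-1}]'
python3 -m handwheel '[{"xyz":[0,0,0],"delta_rot":[0,0,0],"hand":-1},{"xyz":[0,0,0],"delta_rot":[0,0,0],"hand":-1},{"xyz":[0,0,0],"delta_rot":[0,0,0],"hand":-1},{"xyz":[0,0,0],"delta_rot":[0,0,0],"hand":-1},{"xyz":[0,0,0],"delta_rot":[0,0,0],"hand":-1}]' >/dev/null
python3 -c "
from h import *
im,m=look('wrist');im2,m2=look('scene')
c=proj(m,[.4972,-.224,.09]).astype(int);d=proj(m2,[.4972,-.224,.09]).astype(int);print(c,d,proj(m,[.4972,-.224,.135]))
a=im[c[1]-75:c[1]+75,c[0]-75:c[0]+75];b=im2[d[1]-60:d[1]+60,d[0]-60:d[0]+60]
cv2.imwrite('pics/m9.png',np.hstack([cv2.resize(a,(400,400)),cv2.resize(b,(400,400))])[:,:,::-1])"
```

```text
z 0.0996 tip 0.0151 xy [ 0.4972 -0.2248] F [-0.2   0.77  0.55] t 31.775
time_s: 32.4
position: [0.4972, -0.2248, 0.0996]
tcp_rot: [[0.941, -0.339, -0.0], [-0.339, -0.941, -0.0], [-0.0, 0.0, -1.0]]
force: [-0.0, 0.1, -0.7]
opening: 0.731
grasp_force: 0.0
time_s: 33.02
position: [0.4974, -0.2249, 0.2515]
tcp_rot: [[0.941, -0.339, 0.001], [-0.339, -0.941, -0.001], [0.001, 0.001, -1.0]]
force: [0.3, -1.2, 0.1]
opening: 0.998
grasp_force: 0.0
[317 222] [226 238] [317.0406548  239.77782032]
```

View pics/m9.png

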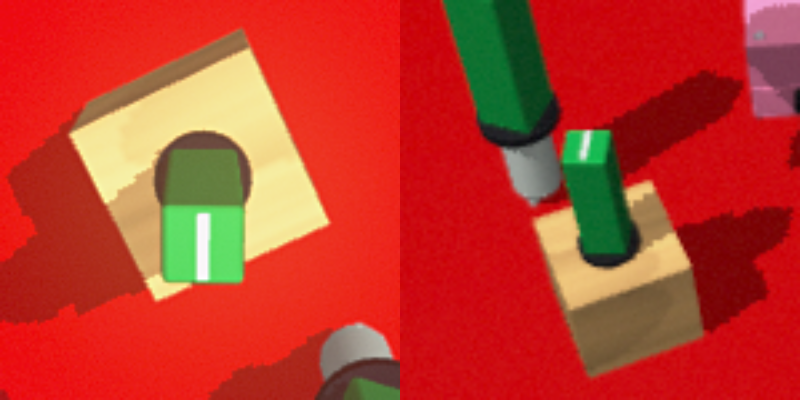

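The tool stands upright in its stand with the flange down on the top, the gripper is clear, and the slot is aligned. I'll hand it in.

```bash
python3 -c "
from rig import workorder
print(workorder.hand_in())"
```

```text
the job is handed in; nothing more can be done
None
```

The job is handed in at about 33 s (no verdict returned): the orange box's slot is in line with its red ticks to about 1–2°, and the small green tool is back upright in its stand with the flange down, released and clear of the gripper.

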